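Unstack the radio bench modules into their trays

TASK

Take the stack of radio modules apart from the top down and put each module in the tray made for its shape: first the small filter block, then the round finned load, then the finned amplifier and last the radio box. Each must end right way up, flat on its tray's floor inside the rim, with its long way along the tray's. Never drop a module into its tray or tip one over, and leave the meter and the antenna where they are.

Things in the scene. Friction and masses are not known exactly. Their poses are not given: they have to be found in the camera images.
- filter: Small bright-steel filter block, 22 mm (its x) by 30 mm (its y) by 30 mm high, with a 7 mm thick, 6 mm long brass connector in the middle of each y end (15 mm up; 42 mm over both). About 70 g. Grip it across the 22 mm (its x). Origin: centre of the underside; z up. At the start it is the top of the stack, standing on the load.
- load: Round black load with ring fins: upright cylinder 50 mm in diameter, 32 mm high, flat top and bottom. About 160 g. Grip it across the diameter in any direction. Origin: centre of the underside; z up. At the start it stands on the amplifier.
- amplifier: Aluminium amplifier with cooling fins on top (they run along its y), 54 mm (its x) by 92 mm (its y) by 32 mm high, with a 7 mm thick, 6 mm long brass connector in the middle of each y end (8 mm up; 104 mm over both). About 300 g. Grip it across the 54 mm (its x). Origin: centre of the underside; z up. At the start it lies on the radio.
- radio: Cream radio box, 62 mm (its x) by 150 mm (its y) by 36 mm high, flat top, small brass ports in its -y end. About 450 g. Grip it across the 62 mm (its x). Origin: centre of the underside; z up. It lies on the bench at the bottom of the stack, which is 130 mm high in all: radio, amplifier, load, filter.
- filter_tray: Fixed shallow white plastic tray, a rectangular recess of 42 by 62 mm (50 by 70 mm outside); floor 3 mm above the bench, rim 4 mm wide, its top 8 mm above the bench (5 mm above the floor). Origin: centre of the underside, on the bench; z up; the recess's long way is along y. It holds the filter, with 10 mm to spare on every side.
- load_tray: Fixed shallow white plastic tray, a round recess 70 mm in diameter (78 mm outside); floor 3 mm above the bench, rim 4 mm wide, its top 8 mm above the bench (5 mm above the floor). Origin: centre of the underside, on the bench; z up, round so its yaw means nothing. It holds the load, with 10 mm to spare on every side.
- amplifier_tray: Fixed shallow white plastic tray, a rectangular recess of 74 by 124 mm (82 by 132 mm outside); floor 3 mm above the bench, rim 4 mm wide, its top 8 mm above the bench (5 mm above the floor). Origin: centre of the underside, on the bench; z up; the recess's long way is along y. It holds the amplifier, with 10 mm to spare on every side.
- radio_tray: Fixed shallow white plastic tray, a rectangular recess of 82 by 170 mm (90 by 178 mm outside); floor 3 mm above the bench, rim 4 mm wide, its top 8 mm above the bench (5 mm above the floor). Origin: centre of the underside, on the bench; z up; the recess's long way is along y. It holds the radio, with 10 mm to spare on every side.
- meter: Bystander: grey hand-held meter lying loose on the bench, 145 mm (its x) by 75 mm by 30 mm, with a black dial knob 6 mm higher. Origin: centre of the underside. Leave it alone.
- antenna: Bystander: small loose black antenna, an upright 11 mm rod on a round foot of 60 mm diameter, 97 mm high. Origin: centre of the underside. Leave it alone.
Not all that is in view belongs to the job. Leave any turquoise or yellow look-alike of the load alone.

How it is judged (in metres and radians):
On the way, in this order (a step that is already met when the one before it is completed fails the run):
1. the small steel filter block lies in its own tray, released (horizontal distance between filter and filter_tray below 0.015 m and z of filter in the frame of filter_tray between 0.0005 and 0.0055 m and angle between filter's own z axis and vertical below 0.06 rad and linear speed of filter below 0.02 m/s and contact force between the fingers and filter below 0.2 N and angle between the y axis of filter and the y axis of filter_tray, either way round below 0.3 rad), for 0.2 s.
2. the round finned load lies in its own tray, released (horizontal distance between load and load_tray below 0.0125 m and z of load in the frame of load_tray between 0.0005 and 0.0055 m and angle between load's own z axis and vertical below 0.06 rad and linear speed of load below 0.02 m/s and contact force between the fingers and load below 0.2 N), for 0.2 s.
3. the finned amplifier lies in its own tray, released (horizontal distance between amplifier and amplifier_tray below 0.015 m and z of amplifier in the frame of amplifier_tray between 0.0005 and 0.0055 m and angle between amplifier's own z axis and vertical below 0.06 rad and linear speed of amplifier below 0.02 m/s and contact force between the fingers and amplifier below 0.2 N and angle between the y axis of amplifier and the y axis of amplifier_tray, either way round below 0.3 rad), for 0.2 s.
4. the radio box lies in its own tray, released (horizontal distance between radio and radio_tray below 0.015 m and z of radio in the frame of radio_tray between 0.0005 and 0.0055 m and angle between radio's own z axis and vertical below 0.06 rad and linear speed of radio below 0.02 m/s and contact force between the fingers and radio below 0.2 N and angle between the y axis of radio and the y axis of radio_tray, either way round below 0.3 rad), for 0.2 s.
At the end, for the whole second after the job is handed in: In the order filter, load, amplifier, radio, each was set in its own tray; all rest there released, level, underside within 2.5 mm of the tray floor, centre within 15 mm (load 12.5 mm) of the tray's, long way within 0.3 rad of the tray's (not the load), slower than 0.02 m/s (all of step 1 and all of step 2 and all of step 3 and all of step 4); the robot touches nothing.
It fails at once if the meter or the antenna is pushed more than 20 mm (distance of any of meter, antenna from where it was at the start of the episode above 0.02 m).
It fails at once if a module is tipped by more than 0.7 rad (angle between any of filter, load, amplifier, radio's own z axis and vertical above 0.7 rad).
It fails at once if a module is dropped into its tray (it comes down faster than 0.7 m/s within 40 mm of the floor of its tray) ((linear speed of filter above 0.7 m/s and z of filter in the frame of filter_tray below 0.043 m and horizontal distance between filter and filter_tray below 0.03 m) or (linear speed of load above 0.7 m/s and z of load in the frame of load_tray below 0.043 m and horizontal distance between load and load_tray below 0.03 m) or (linear speed of amplifier above 0.7 m/s and z of amplifier in the frame of amplifier_tray below 0.043 m and horizontal distance between amplifier and amplifier_tray below 0.03 m) or (linear speed of radio above 0.7 m/s and z of radio in the frame of radio_tray below 0.043 m and horizontal distance between radio and radio_tray below 0.03 m)).
It also fails if it takes over 128 s, if anything falls off the work surface, if the arm or the gripper's body presses on something with over 40 N, if the wrist force passes 120 N, or if a joint passes its speed limit or range.

ROBOT

A 6-joint arm with a two-finger parallel gripper is mounted at the origin on the work surface. World frame = base frame: x ahead of the robot, y to its left, z up, the work surface at z = 0. Lengths are in m, angles in degrees, forces in N, time in s.
With the tool pointing down it reaches from about 0.3 to 0.75 m from the base axis. Payload 8.5 kg.
Tool frame: the origin (TCP) lies between the finger pads; the fingertips stand 17 mm ahead of it and the grasp point (between the pads) lies 2 mm behind it (env.tip_reach is the distance from the TCP to the fingertips, in m); z points along the fingers, y is the line along which they close (so a half turn about z gives the same grasp; the last joint's range is limited). The gripper opens to 85 mm and grips with 20 to 120 N. Pads are 22 mm wide; open, the fingers measure 114 mm over their backs; the gripper's body (76 mm by 85 mm) begins 54 mm behind the grasp point. The pads swing forward as they close: fully open they stand 13 mm farther back than shut.
Start: joints at [-88.711, 21.807, 74.336, -0, 83.858, -12.336], TCP at [0.13, -0.535, 0.248] pointing down, gripper open.
Joint ranges: [-178.18, 178.18], [-50.72, 133.34], [12.68, 142.11], [-81.47, 261.47], [9.98, 163.14], [-165.26, 165.26]. Speed limits (degrees/s): [136.94, 136.94, 180, 180, 180, 180].

INTERFACE

Orientations are given as a 3x3 rotation matrix whose columns are the frame's x, y, z axes.
In Python, from rig import env, viewer gives the robot as it stands.
- The arm moves only by the tool move_arm, never from a script. Its argument "motion" is a list of rows, each a list of 2 entries, a list of its own where there are three numbers: the shift along the tool's x, y, z normalised to -1 to 1, where 1 is 50 mm, then the turn, a rotation vector about the tool's x, y, z normalised to -1 to 1, where 1 is 8 degrees. A call has 1 to 20 rows; each row shifts and turns the commanded pose from where the row before left it, along the tool's axes as they then stand; what a row does not reach is not made up. A row lasts 1/10 s, in which the tool goes at most 50 mm and 8.59 degrees, less where a joint would pass 70% of its speed; a pose out of reach is approached as far as the arm can. A call with a number of a shift or a turn outside -1 to 1 is refused whole. A call with a gripper value outside its range is refused whole. "claw" is the closure, from 0 (fully open) to 1 (shut), set as the call begins (left out, the last holds). The fingers move at their own pace and stop on an object; "force" is the grip in N (left out, the last holds). Time passes only in rows, so rows that do not move let the fingers close. It gives the time, the measured TCP pose, the force, the opening and the grip force at its end, in the units of the state.
- env.observe(): the state, without advancing time (a new reading comes with each control period).
- viewer.get_image(name): name is "scene" or "top" or "wrist"; returns a dict with "frame" (420x560x3 uint8, red, green, blue), "depth" (420x560 float32, m along the optical axis (not along the pixel's ray), 0 where there is no reading), "fx", "fy", "cx", "cy" (pixels), "k1" (the pictures are not rectified: a ray, as slopes to the right and down, at radius r is drawn at 1 + k1 r^2 times it, then the intrinsics apply), "eye" and "attitude" of the camera in the world; the wrist camera has in their place "T_tool_cam" (4x4, takes a point from camera to tool coordinates, whose origin is the TCP and whose axes are the flange's). Camera axes: x right, y up, looking along -z (the intrinsics and any distortion apply to the point x, -y, -z); pixel columns grow to the right and rows downward; lengths in m; the calibration is good to about 2 mm. A picture is of the moment at which its call begins: read the wrist's pose just before it.
- env.close_job(): hands the job in; it is judged then, once.
The state is a dict: "time_s": time; "q": joint angles; "qvel": joint speeds; "joint_efforts": joint torques, N m; "position": TCP position; "tool_rot": TCP orientation; "ft_force": force on the tool from outside, world axes, zero at the start; "wrist_torque": the same for the moment, N m; "grip_width": finger opening in m; "gripper_force": force on a finger pad.
Only numpy, scipy, OpenCV 4.12 (cv2) and the standard library are available. Lean on these libraries where they do the work, as an engineer would, in place of code of your own. Each camera call takes 0.05 s, during which the arm holds its last target. There are 200 camera calls.

## Working session

There is one attempt and no reset: what is moved stays moved. The work goes in short steps, Python scripts to look and compute and a tool call to move; the robot and the scene stay as the last step left them, time stands still between calls to the robot, and variables do not carry over. Pictures are saved under pics/ and viewed, at most 14 in all, crops included, and the job is handed in when it is done.

Besides the shell and the picture viewer there is one more tool, called after ">>>" as name(argument=value, ...), one argument or row to a line, values as JSON. move_arm: Moves the arm, as the interface text tells. Scaled input: -1 to 1 covers 50 mm each way for a shift and 8 degrees each way for a turn. Its arguments: {"type":"object","properties":{"motion":{"type":"array","items":{"type":"array"}},"claw":{"type":"number"},"force":{"type":"number"}},"required":["motion"]}

```bash
mkdir -p pics; ls
cat > h.py <<'E'
import numpy as np, cv2
from rig import env, viewer
def grab(name):
    s=env.observe(); im=viewer.get_image(name)
    if name=="wrist":
        T=np.eye(4);T[:3,:3]=np.array(s["tool_rot"]);T[:3,3]=s["position"];T=T@np.array(im["T_tool_cam"])
        im["R"],im["t"]=T[:3,:3],T[:3,3]
    else:
        im["R"],im["t"]=np.array(im["attitude"]),np.array(im["eye"])
    return im
def world(im):
    H,W=im["depth"].shape
    K=np.array([[im["fx"],0,im["cx"]],[0,im["fy"],im["cy"]],[0,0,1]],float)
    u,v=np.meshgrid(np.arange(W),np.arange(H))
    p=cv2.undistortPoints(np.stack([u,v],-1).reshape(-1,1,2).astype(np.float64),K,np.array([im["k1"],0,0,0,0.])).reshape(H,W,2)
    d=im["depth"].astype(float)
    P=np.stack([p[...,0]*d,-p[...,1]*d,-d],-1)@im["R"].T+im["t"]
    P[d==0]=np.nan
    return P
def save(im,f): cv2.imwrite("pics/"+f,im["frame"][...,::-1])
E
python3 - <<'E'
from h import *
s=env.observe(); print(s)
for n in("top","scene"):
    im=grab(n); save(im,n+"0.png"); np.savez(n+"0.npz",P=world(im),f=im["frame"]); print(n,im["t"],im["R"])
E
```

```text
pics
{'time_s': 0.0, 'q': array([-8.87108804e+01,  2.18395525e+01,  7.43862310e+01,  2.59193782e-03,
        8.38571460e+01, -1.23360314e+01]), 'qvel': array([-0.01694859,  0.08288873, -0.08158282,  0.04802742,  0.02624039,
       -0.0394722 ]), 'joint_efforts': array([-4.39101823e-04, -4.48466027e+01, -2.31278729e+01, -2.28905765e-04,
        4.77107271e-03,  2.08415663e-06]), 'position': array([ 0.12956265, -0.53423922,  0.24771654]), 'tool_rot': array([[ 9.71858833e-01,  2.35564024e-01,  1.24040330e-05],
       [ 2.35563759e-01, -9.71857818e-01,  1.44803785e-03],
       [ 3.53160579e-04, -1.40436643e-03, -9.99998952e-01]]), 'ft_force': array([-0.15564117, -0.39680135,  0.97818286]), 'wrist_torque': array([-0.02067586, -0.0020287 ,  0.05746431]), 'gripper_force': 0.0, 'grip_width': 0.0859687615467991}
top [0.31110829 0.0276832  1.13956056] [[-0.02810598  0.98284643 -0.18227164]
 [-0.99952675 -0.02535184  0.01742298]
 [ 0.01250319  0.18267507  0.98309383]]
scene [ 1.32570426 -0.142441    0.9467494 ] [[ 0.17709255 -0.70778971  0.68386545]
 [ 0.98419143  0.12570822 -0.12475844]
 [ 0.00233523  0.6951483   0.71886256]]
```

View pics/top0.png

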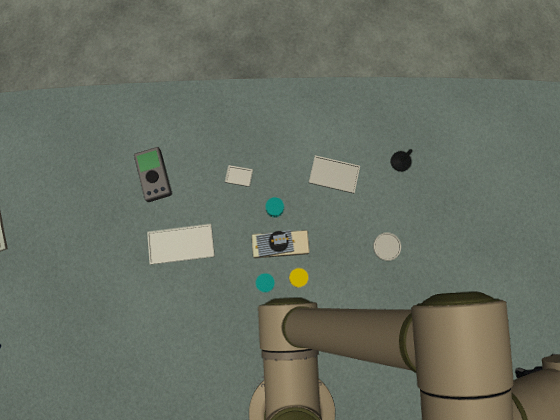

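View pics/scene0.png

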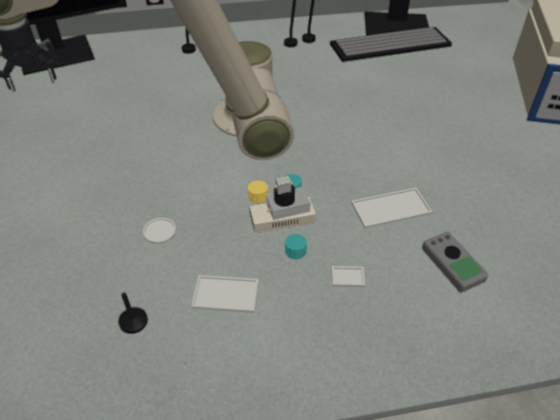

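The top view shows the stack at (280,243), the radio tray at (180,244), the filter tray at (239,176), the amplifier tray at (334,174) and the load tray at (387,247). The meter is at (152,174), the antenna at (401,160), and the look-alikes at (275,207), (265,283) and (299,278). The scene view agrees.

Run:
```python
from h import *
d=np.load("top0.npz");P=d["P"];f=d["f"]
def rect(m,name):
    q=P[m];q=q[~np.isnan(q[:,0])]
    if len(q)<8: print(name,"few",len(q));return
    r=cv2.minAreaRect((q[:,:2]*1000).astype(np.float32))
    print(name,len(q),"c",np.round(r[0],1),"size",np.round(r[1],1),"ang",round(r[2],1),"mean",np.round(q.mean(0)*1000,1),"z5-95",np.round(np.nanpercentile(q[:,2],[5,50,95])*1000,1))
v,u=np.mgrid[:420,:560]
def box(a,b,c,e): return (u>=a)&(u<=b)&(v>=c)&(v<=e)
br=f.min(-1)>150
print("bench",np.nanmedian(P[box(200,240,200,215)],0))
hsv=cv2.cvtColor(f,cv2.COLOR_RGB2HSV)
for n,b in dict(radio_tray=(140,222,218,270),filter_tray=(220,258,160,190),amp_tray=(303,365,150,198),load_tray=(368,408,228,265)).items():
    m=box(*b)&((f.astype(int).sum(-1)>400)); rect(m,n)
S=box(245,318,225,262)
z=P[...,2]
for n,a,b in(("radio",.028,.042),("amp",.06,.072),("load",.092,.104),("filter",.122,.138)):
    rect(S&(z>a)&(z<b),n)
for n,b in dict(t1=(262,290,193,222),t2=(253,278,270,295),y=(287,312,265,290),ant=(385,418,145,175),meter=(130,178,142,206)).items():
    rect(box(*b)&(z>.015),n)
```

```text
bench [ 5.51767439e-01  1.82025301e-01 -3.39162707e-04]
radio_tray 2105 c [453.1 293.2] size [ 93.5 182.4] ang 6.1 mean [452.9 291.7   3.2] z5-95 [-0.9  2.9  8.6]
filter_tray 411 c [643.9 130.4] size [71.6 53.3] ang 78.2 mean [642.2 130.    3.7] z5-95 [-0.9  3.4  9.5]
amp_tray 1251 c [ 641.6 -141.8] size [133.9  85. ] ang 75.1 mean [ 640.4 -141.1    3.2] z5-95 [-1.   3.   8.4]
load_tray 552 c [ 430.6 -276.7] size [74.2 72.8] ang 88.5 mean [ 430.4 -276.9    3.6] z5-95 [-0.6  3.1  8.9]
radio 546 c [442.9  18.5] size [ 62.7 150.5] ang 2.9 mean [440.9  -2.6  35.1] z5-95 [31.4 35.1 38.9]
amp 262 c [441.3  33.3] size [54.5 91.8] ang 7.6 mean [438.1  40.5  66.5] z5-95 [61.4 66.8 70.1]
load 175 c [442.9  24.4] size [47.6 48.6] ang 88.3 mean [439.9  25.4  99.5] z5-95 [ 96.7  99.7 102.2]
filter 115 c [442.3  20.4] size [21.6 29.5] ang 8.2 mean [442.1  20.4 129.5] z5-95 [125.9 129.4 132.8]
t1 279 c [544.9  31.7] size [48.4 48.1] ang 42.4 mean [544.5  31.4  30.8] z5-95 [26.6 31.  34.5]
t2 274 c [341.   62.6] size [47.4 44.6] ang 88.5 mean [341.1  62.   31.3] z5-95 [28.1 31.3 34.5]
y 288 c [351.6 -27.2] size [47.6 49.9] ang 87.9 mean [351.5 -27.4  31.3] z5-95 [27.8 31.4 34.4]
ant 140 c [ 670.5 -335.2] size [41.  45.2] ang 74.0 mean [ 671.4 -333.2   36.8] z5-95 [15.5 19.1 94.4]
meter 1345 c [650.1 371.2] size [147.1  77.4] ang 16.1 mean [646.8 368.7  29.9] z5-95 [24.8 29.8 35.8]
```

```bash
cat >> h.py <<'E'
from scipy.spatial.transform import Rotation as Ro
def plan(x,y,z,yaw):
    "yaw = angle of tool y (closing line) from world x, deg, tool down; half turn chosen so joint 6 stays in range"
    s=env.observe(); R=np.array(s["tool_rot"]); p=np.array(s["position"])
    a=np.radians(yaw); yy=np.array([np.cos(a),np.sin(a),0]); zz=np.array([0,0,-1.]); T=np.c_[np.cross(yy,zz),yy,zz]
    rv=np.degrees(Ro.from_matrix(R.T@T).as_rotvec())/8
    sh=T.T@(np.array([x,y,z])-p)/.05
    print("t",round(s["time_s"],2),"pos",np.round(p*1000,1),"tooly",round(np.degrees(np.arctan2(R[1,1],R[0,1])),1),"w",round(s["grip_width"]*1000,1),"q6",round(s["q"][5],1))
    print(" turn units",np.round(rv,3)," then shift units (new tool axes)",np.round(sh,3))
E
python3 -c "
from h import *
plan(.442,.0204,.25,8)"
```

```text
t 0.1 pos [ 129.6 -534.3  247.8] tooly -76.4 w 85.5 q6 -12.3
 turn units [-6.0000e-03 -9.0000e-03 -1.0547e+01]  then shift units (new tool axes) [10.116  7.732 -0.044]
```

>>> move_arm(
  motion=[
    [[0, 0, 0], [0, 0, -0.96]],
    [[0, 0, 0], [0, 0, -0.96]],
    [[0, 0, 0], [0, 0, -0.96]],
    [[0, 0, 0], [0, 0, -0.96]],
    [[0, 0, 0], [0, 0, -0.96]],
    [[0, 0, 0], [0, 0, -0.96]],
    [[0, 0, 0], [0, 0, -0.96]],
    [[0, 0, 0], [0, 0, -0.96]],
    [[0, 0, 0], [0, 0, -0.96]],
    [[0, 0, 0], [0, 0, -0.96]],
    [[0, 0, 0], [0, 0, -0.96]],
  ],
)

```text
time_s: 1.2
position: [0.1295, -0.5343, 0.248]
tool_rot: [[-0.146, 0.989, -0.0], [0.989, 0.146, 0.001], [0.001, 0.0, -1.0]]
ft_force: [-0.4, -0.0, -0.6]
grip_width: 0.0854
gripper_force: 0.0
```

>>> move_arm(
  motion=[
    [[0.63, 0.48, 0], [0, 0, 0]],
    [[0.63, 0.48, 0], [0, 0, 0]],
    [[0.63, 0.48, 0], [0, 0, 0]],
    [[0.63, 0.48, 0], [0, 0, 0]],
    [[0.63, 0.48, 0], [0, 0, 0]],
    [[0.63, 0.48, 0], [0, 0, 0]],
    [[0.63, 0.48, 0], [0, 0, 0]],
    [[0.63, 0.48, 0], [0, 0, 0]],
    [[0.63, 0.48, 0], [0, 0, 0]],
    [[0.63, 0.48, 0], [0, 0, 0]],
    [[0.63, 0.48, 0], [0, 0, 0]],
    [[0.63, 0.48, 0], [0, 0, 0]],
    [[0.63, 0.48, 0], [0, 0, 0]],
    [[0.63, 0.48, 0], [0, 0, 0]],
    [[0.63, 0.48, 0], [0, 0, 0]],
    [[0.63, 0.48, 0], [0, 0, 0]],
    [[0, 0, 0], [0, 0, 0]],
    [[0, 0, 0], [0, 0, 0]],
    [[0, 0, 0], [0, 0, 0]],
  ],
)

```text
time_s: 3.1
position: [0.4383, 0.0179, 0.2482]
tool_rot: [[-0.14, 0.99, -0.001], [0.99, 0.14, -0.0], [-0.0, -0.001, -1.0]]
ft_force: [0.3, -0.7, 0.0]
grip_width: 0.0855
gripper_force: 0.0
```

Run:
```python
from h import *
plan(.442,.0204,.25,8)
im=grab("wrist");save(im,"w1.png");P=world(im);z=P[...,2];np.savez("w1.npz",P=P,f=im["frame"])
for n,a,b in(("radio",.030,.042),("amp",.060,.072),("load",.094,.104),("filter",.124,.135)):
    q=P[(z>a)&(z<b)&(abs(P[...,0]-.442)<.06)&(abs(P[...,1]-.02)<.11)]
    if len(q)<10: print(n,len(q));continue
    r=cv2.minAreaRect((q[:,:2]*1000).astype(np.float32));print(n,len(q),np.round(r[0],1),np.round(r[1],1),round(r[2],1),np.round(np.median(q[:,2])*1000,1))
```

```text
t 3.1 pos [438.3  17.9 248.2] tooly 8.1 w 85.5 q6 -21.2
 turn units [-0.004  0.     0.007]  then shift units (new tool axes) [ 0.038  0.081 -0.036]
radio 2038 [443.3  17.7] [ 62.6 149.6] 2.9 36.8
amp 1245 [441.9  32.1] [54.1 91.9] 7.7 68.8
load 1188 [442.6  24.1] [49.7 46.1] 10.9 100.9
filter 885 [443.3  19.6] [21.8 30. ] 7.9 130.9
```

View pics/w1.png

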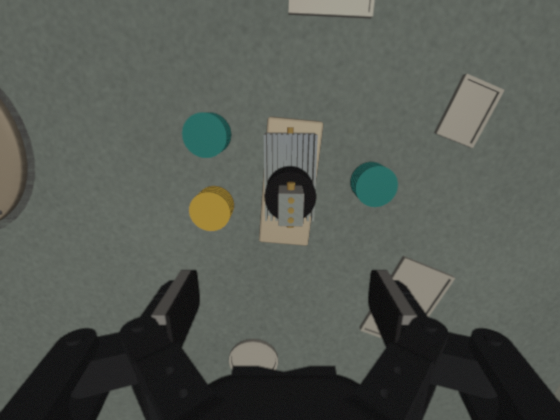

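```bash
python3 -c "
from h import *
print(env.tip_reach); plan(.443,.020,.126,8)"
```

```text
0.017
t 3.15 pos [438.3  17.7 248.3] tooly 8.0 w 85.1 q6 -21.2
 turn units [-0.003  0.     0.002]  then shift units (new tool axes) [0.032 0.1   2.445]
```

>>> move_arm(
  motion=[
    [[0.03, 0.1, 0], [0, 0, 0]],
    [[0, 0, 0.4], [0, 0, 0]],
    [[0, 0, 0.4], [0, 0, 0]],
    [[0, 0, 0.4], [0, 0, 0]],
    [[0, 0, 0.4], [0, 0, 0]],
    [[0, 0, 0.3], [0, 0, 0]],
    [[0, 0, 0.3], [0, 0, 0]],
    [[0, 0, 0.24], [0, 0, 0]],
    [[0, 0, 0], [0, 0, 0]],
    [[0, 0, 0], [0, 0, 0]],
    [[0, 0, 0], [0, 0, 0]],
  ],
  claw=0.4,
)

```text
time_s: 4.25
position: [0.4438, 0.0205, 0.127]
tool_rot: [[-0.14, 0.99, 0.001], [0.99, 0.14, -0.0], [-0.0, 0.001, -1.0]]
ft_force: [-0.4, 1.0, 0.1]
grip_width: 0.0512
gripper_force: 0.0
```

```bash
python3 -c "
from h import *
plan(.443,.020,.126,8)"
```

```text
t 4.25 pos [443.8  20.5 127. ] tooly 8.1 w 51.2 q6 -20.8
 turn units [0.009 0.004 0.01 ]  then shift units (new tool axes) [-0.007 -0.018  0.02 ]
```

>>> move_arm(
  motion=[
    [[0, 0, 0], [0, 0, 0]],
    [[0, 0, 0], [0, 0, 0]],
    [[0, 0, 0], [0, 0, 0]],
    [[0, 0, 0], [0, 0, 0]],
    [[0, 0, 0], [0, 0, 0]],
    [[0, 0, 0], [0, 0, 0]],
    [[0, 0, 0], [0, 0, 0]],
    [[0, 0, 0], [0, 0, 0]],
    [[0, 0, 0], [0, 0, 0]],
    [[0, 0, 0], [0, 0, 0]],
  ],
  claw=1,
  force=30,
)

```text
time_s: 5.25
position: [0.4437, 0.0207, 0.1268]
tool_rot: [[-0.141, 0.99, 0.001], [0.99, 0.141, -0.0], [-0.0, 0.001, -1.0]]
ft_force: [-1.2, -0.4, 6.2]
grip_width: 0.0218
gripper_force: 31.7
```

>>> move_arm(
  motion=[
    [[0, 0, -0.1], [0, 0, 0]],
    [[0, 0, -0.2], [0, 0, 0]],
    [[0, 0, -0.3], [0, 0, 0]],
    [[0, 0, -0.4], [0, 0, 0]],
    [[0, 0, 0], [0, 0, 0]],
    [[0, 0, 0], [0, 0, 0]],
  ],
)

```text
time_s: 5.85
position: [0.4433, 0.0208, 0.1765]
tool_rot: [[-0.141, 0.99, 0.001], [0.99, 0.141, -0.0], [-0.0, 0.001, -1.0]]
ft_force: [-0.1, -0.2, -1.4]
grip_width: 0.0214
gripper_force: 30.9
```

```bash
python3 -c "
from h import *
plan(.644,.1304,.15,-11.8)"
```

```text
t 5.85 pos [443.3  20.8 176.5] tooly 8.1 w 21.4 q6 -20.8
 turn units [0.004 0.    2.488]  then shift units (new tool axes) [2.966 3.481 0.529]
```

>>> move_arm(
  motion=[
    [[0, 0, 0], [0, 0, 0.622]],
    [[0, 0, 0], [0, 0, 0.622]],
    [[0, 0, 0], [0, 0, 0.622]],
    [[0, 0, 0], [0, 0, 0.622]],
    [[0.297, 0.348, 0], [0, 0, 0]],
    [[0.297, 0.348, 0], [0, 0, 0]],
    [[0.297, 0.348, 0], [0, 0, 0]],
    [[0.297, 0.348, 0], [0, 0, 0]],
    [[0.297, 0.348, 0], [0, 0, 0]],
    [[0.297, 0.348, 0], [0, 0, 0]],
    [[0.297, 0.348, 0], [0, 0, 0]],
    [[0.297, 0.348, 0], [0, 0, 0]],
    [[0.297, 0.348, 0], [0, 0, 0]],
    [[0.297, 0.348, 0], [0, 0, 0]],
    [[0, 0, 0], [0, 0, 0]],
    [[0, 0, 0], [0, 0, 0]],
    [[0, 0, 0], [0, 0, 0]],
  ],
)

```text
time_s: 7.55
position: [0.6434, 0.1302, 0.1758]
tool_rot: [[0.205, 0.979, -0.001], [0.979, -0.205, -0.0], [-0.0, -0.001, -1.0]]
ft_force: [0.5, -0.4, -0.2]
grip_width: 0.0212
gripper_force: 30.9
```

Run:
```python
from h import *
plan(.644,.1304,.1,-11.8)
im=grab("wrist");save(im,"w2.png");P=world(im);f=im["frame"].astype(int)
m=(f.sum(-1)>360)&(P[...,2]<.015)&(P[...,2]>-.01)&(abs(P[...,0]-.644)<.05)&(abs(P[...,1]-.13)<.05)
q=P[m];r=cv2.minAreaRect((q[:,:2]*1000).astype(np.float32));print(len(q),r)
```

```text
t 7.55 pos [643.4 130.2 175.8] tooly -11.8 w 21.2 q6 12.9
 turn units [-0.01   0.003 -0.002]  then shift units (new tool axes) [0.006 0.012 1.516]
3160 ((641.7130126953125, 128.21566772460938), (70.05673217773438, 52.13090896606445), 78.2412338256836)
```

View pics/w2.png

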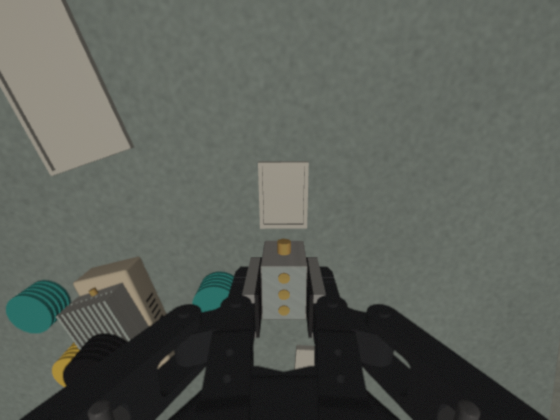

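The filter is held upright at (285,280) and the tray is straight ahead at (284,195), agreeing with the top view to 2 mm.

>>> move_arm(
  motion=[
    [[-0.02, -0.02, 0.3], [0, 0, 0]],
    [[0, 0, 0.4], [0, 0, 0]],
    [[0, 0, 0.4], [0, 0, 0]],
    [[0, 0, 0.4], [0, 0, 0]],
    [[0, 0, 0.4], [0, 0, 0]],
    [[0, 0, 0.3], [0, 0, 0]],
    [[0, 0, 0.25], [0, 0, 0]],
    [[0, 0, 0.2], [0, 0, 0]],
    [[0, 0, 0.1], [0, 0, 0]],
    [[0, 0, 0.1], [0, 0, 0]],
    [[0, 0, 0.02], [0, 0, 0]],
    [[0, 0, 0.02], [0, 0, 0]],
    [[0, 0, 0], [0, 0, 0]],
    [[0, 0, 0], [0, 0, 0]],
  ],
)

```text
time_s: 9.0
position: [0.643, 0.1298, 0.0322]
tool_rot: [[0.204, 0.979, 0.001], [0.979, -0.204, 0.0], [0.0, 0.001, -1.0]]
ft_force: [-0.1, -0.2, 0.0]
grip_width: 0.0214
gripper_force: 30.9
```

>>> move_arm(
  motion=[
    [[0, 0, 0.01], [0, 0, 0]],
    [[0, 0, 0.01], [0, 0, 0]],
    [[0, 0, 0], [0, 0, 0]],
  ],
)

```text
time_s: 9.3
position: [0.6429, 0.1298, 0.0308]
tool_rot: [[0.204, 0.979, -0.0], [0.979, -0.204, 0.0], [-0.0, -0.0, -1.0]]
ft_force: [-0.1, -0.6, -0.6]
grip_width: 0.0215
gripper_force: 30.9
```

>>> move_arm(
  motion=[
    [[0, 0, 0.02], [0, 0, 0]],
    [[0, 0, 0], [0, 0, 0]],
    [[0, 0, 0], [0, 0, 0]],
  ],
)

```text
time_s: 9.6
position: [0.643, 0.1298, 0.0299]
tool_rot: [[0.205, 0.979, 0.0], [0.979, -0.205, 0.0], [0.0, 0.0, -1.0]]
ft_force: [-0.4, -0.4, -0.5]
grip_width: 0.0214
gripper_force: 31.0
```

>>> move_arm(
  motion=[
    [[0, 0, 0.01], [0, 0, 0]],
    [[0, 0, 0], [0, 0, 0]],
    [[0, 0, 0], [0, 0, 0]],
  ],
)

```text
time_s: 9.9
position: [0.643, 0.1298, 0.0299]
tool_rot: [[0.204, 0.979, 0.001], [0.979, -0.204, -0.0], [0.0, 0.001, -1.0]]
ft_force: [-1.9, -1.1, 4.6]
grip_width: 0.0214
gripper_force: 31.6
```

>>> move_arm(
  motion=[
    [[0, 0, 0], [0, 0, 0]],
    [[0, 0, 0], [0, 0, 0]],
    [[0, 0, 0], [0, 0, 0]],
    [[0, 0, 0], [0, 0, 0]],
    [[0, 0, 0], [0, 0, 0]],
  ],
  claw=0.4,
)

```text
time_s: 10.4
position: [0.6429, 0.1298, 0.0292]
tool_rot: [[0.204, 0.979, -0.0], [0.979, -0.204, -0.0], [-0.0, -0.0, -1.0]]
ft_force: [0.3, -0.5, -0.4]
grip_width: 0.0511
gripper_force: 0.0
```

>>> move_arm(
  motion=[
    [[0, 0, -0.3], [0, 0, 0]],
    [[0, 0, -0.5], [0, 0, 0]],
    [[0, 0, -0.8], [0, 0, 0]],
    [[0, 0, -0.8], [0, 0, 0]],
    [[0, 0, -0.8], [0, 0, 0]],
    [[0, 0, -0.3], [0, 0, 0]],
    [[0, 0, 0], [0, 0, 0]],
    [[0, 0, 0], [0, 0, 0]],
  ],
  claw=0,
)

```text
time_s: 11.2
position: [0.6425, 0.1298, 0.2041]
tool_rot: [[0.205, 0.979, -0.001], [0.979, -0.205, 0.0], [-0.0, -0.001, -1.0]]
ft_force: [0.1, -0.0, -0.7]
grip_width: 0.0856
gripper_force: 0.0
```

```bash
cat >> h.py <<'E'
def rects(items,name="wrist",png=None):
    im=grab(name);P=world(im)
    if png: save(im,png)
    for n,x,y,hx,hy,a,b in items:
        q=P[(P[...,2]>a)&(P[...,2]<b)&(abs(P[...,0]-x)<hx)&(abs(P[...,1]-y)<hy)]
        if len(q)<10: print(n,len(q));continue
        r=cv2.minAreaRect((q[:,:2]*1000).astype(np.float32));print(n,len(q),np.round(r[0],1),np.round(r[1],1),round(r[2],1),"z",np.round(np.median(q[:,2])*1000,1))
E
python3 - <<'E'
from h import *
rects([("filter",.643,.13,.04,.05,.025,.042),("load",.442,.024,.05,.05,.092,.108),("amp",.442,.03,.05,.07,.06,.074)],"top","top1.png")
plan(.4427,.0242,.17,8)
E
```

```text
filter 0
load 309 [442.8  24.4] [47.6 48.6] 88.2 z 99.3
amp 267 [441.2  33.2] [54.5 91.7] 7.5 z 66.9
t 11.25 pos [642.3 129.8 203.2] tooly -11.8 w 85.4 q6 12.9
 turn units [-1.600e-02  1.000e-03 -2.475e+00]  then shift units (new tool axes) [-1.535 -4.248  0.664]
```

>>> move_arm(
  motion=[
    [[0, 0, 0], [0, 0, -0.825]],
    [[0, 0, 0], [0, 0, -0.825]],
    [[0, 0, 0], [0, 0, -0.825]],
    [[-0.154, -0.425, 0], [0, 0, 0]],
    [[-0.154, -0.425, 0], [0, 0, 0]],
    [[-0.154, -0.425, 0], [0, 0, 0]],
    [[-0.154, -0.425, 0], [0, 0, 0]],
    [[-0.154, -0.425, 0], [0, 0, 0]],
    [[-0.154, -0.425, 0], [0, 0, 0]],
    [[-0.154, -0.425, 0], [0, 0, 0]],
    [[-0.154, -0.425, 0], [0, 0, 0]],
    [[-0.154, -0.425, 0], [0, 0, 0]],
    [[-0.154, -0.425, 0], [0, 0, 0]],
    [[0, 0, 0.1], [0, 0, 0]],
    [[0, 0, 0], [0, 0, 0]],
    [[0, 0, 0], [0, 0, 0]],
  ],
  claw=0,
)

```text
time_s: 12.85
position: [0.4436, 0.0242, 0.1988]
tool_rot: [[-0.139, 0.99, -0.001], [0.99, 0.139, 0.0], [0.0, -0.001, -1.0]]
ft_force: [0.2, -0.1, 0.9]
grip_width: 0.0855
gripper_force: 0.0
```

Run:
```python
from h import *
rects([("filter",.643,.13,.04,.05,.025,.042),("load",.4427,.0242,.035,.035,.09,.108)])
rects([("filter",.643,.13,.04,.05,.025,.042)],"top")
plan(.4427,.0242,.093,8)
```

```text
filter 988 [641.9 127.8] [31.  23.7] 77.3 z 33.7
load 2994 [443.   22.1] [49.6 49.9] 23.1 z 100.9
filter 84 [642.1 128.4] [27.5 23.5] 78.1 z 32.2
t 12.95 pos [443.7  24.2 199. ] tooly 8.0 w 85.6 q6 -20.2
 turn units [-0.003 -0.001  0.004]  then shift units (new tool axes) [ 0.003 -0.02   2.121]
```

>>> move_arm(
  motion=[
    [[-0.02, -0.02, 0.4], [0, 0, 0]],
    [[0, 0, 0.4], [0, 0, 0]],
    [[0, 0, 0.4], [0, 0, 0]],
    [[0, 0, 0.4], [0, 0, 0]],
    [[0, 0, 0.3], [0, 0, 0]],
    [[0, 0, 0.15], [0, 0, 0]],
    [[0, 0, 0.07], [0, 0, 0]],
    [[0, 0, 0], [0, 0, 0]],
    [[0, 0, 0], [0, 0, 0]],
  ],
)

```text
time_s: 13.85
position: [0.4427, 0.0228, 0.0938]
tool_rot: [[-0.139, 0.99, 0.001], [0.99, 0.139, -0.0], [-0.0, 0.001, -1.0]]
ft_force: [-0.9, -0.4, -0.7]
grip_width: 0.0855
gripper_force: 0.0
```

>>> move_arm(
  motion=[
    [[0, 0, 0], [0, 0, 0]],
    [[0, 0, 0], [0, 0, 0]],
    [[0, 0, 0], [0, 0, 0]],
    [[0, 0, 0], [0, 0, 0]],
    [[0, 0, 0], [0, 0, 0]],
    [[0, 0, 0], [0, 0, 0]],
    [[0, 0, 0], [0, 0, 0]],
    [[0, 0, 0], [0, 0, 0]],
  ],
  claw=1,
  force=40,
)

```text
time_s: 14.65
position: [0.4426, 0.0228, 0.094]
tool_rot: [[-0.139, 0.99, 0.001], [0.99, 0.139, -0.0], [-0.0, 0.001, -1.0]]
ft_force: [-0.9, -0.5, 7.1]
grip_width: 0.0488
gripper_force: 40.5
```

>>> move_arm(
  motion=[
    [[0, 0, -0.1], [0, 0, 0]],
    [[0, 0, -0.2], [0, 0, 0]],
    [[0, 0, -0.3], [0, 0, 0]],
    [[0, 0, -0.4], [0, 0, 0]],
    [[0, 0, -0.4], [0, 0, 0]],
    [[0, 0, 0], [0, 0, 0]],
    [[0, 0, 0], [0, 0, 0]],
  ],
)

```text
time_s: 15.35
position: [0.4422, 0.0229, 0.1634]
tool_rot: [[-0.139, 0.99, 0.0], [0.99, 0.139, -0.0], [-0.0, 0.0, -1.0]]
ft_force: [0.5, -0.1, -0.9]
grip_width: 0.0485
gripper_force: 41.7
```

```bash
python3 -c "
from h import *
plan(.4305,-.2767,.1,8)"
```

```text
t 15.35 pos [442.2  22.9 163.4] tooly 8.0 w 48.5 q6 -20.4
 turn units [0.003 0.001 0.   ]  then shift units (new tool axes) [-5.901 -1.065  1.267]
```

>>> move_arm(
  motion=[
    [[-0.492, -0.089, 0], [0, 0, 0]],
    [[-0.492, -0.089, 0], [0, 0, 0]],
    [[-0.492, -0.089, 0], [0, 0, 0]],
    [[-0.492, -0.089, 0], [0, 0, 0]],
    [[-0.492, -0.089, 0], [0, 0, 0]],
    [[-0.492, -0.089, 0], [0, 0, 0]],
    [[-0.492, -0.089, 0], [0, 0, 0]],
    [[-0.492, -0.089, 0], [0, 0, 0]],
    [[-0.492, -0.089, 0], [0, 0, 0]],
    [[-0.492, -0.089, 0], [0, 0, 0]],
    [[-0.492, -0.089, 0], [0, 0, 0]],
    [[-0.492, -0.089, 0], [0, 0, 0]],
    [[0, 0, 0], [0, 0, 0]],
    [[0, 0, 0], [0, 0, 0]],
    [[0, 0, 0], [0, 0, 0]],
  ],
)

```text
time_s: 16.85
position: [0.4304, -0.276, 0.1627]
tool_rot: [[-0.14, 0.99, -0.001], [0.99, 0.14, 0.001], [0.001, -0.001, -1.0]]
ft_force: [-0.1, 0.1, -1.4]
grip_width: 0.0484
gripper_force: 41.7
```

Run:
```python
from h import *
plan(.4305,-.2767,.031,8)
im=grab("wrist");save(im,"w3.png");P=world(im);f=im["frame"].astype(int)
m=(f.sum(-1)>360)&(P[...,2]<.015)&(P[...,2]>-.01)&(abs(P[...,0]-.4305)<.05)&(abs(P[...,1]+.2767)<.05)
q=P[m];print(len(q));r=cv2.minAreaRect((q[:,:2]*1000).astype(np.float32));print(r)
```

```text
t 16.85 pos [ 430.4 -276.   162.7] tooly 8.0 w 48.4 q6 -54.0
 turn units [-0.006 -0.01   0.004]  then shift units (new tool axes) [-1.500e-02  1.000e-03  2.634e+00]
4301
((433.58856201171875, -265.5862731933594), (94.12989807128906, 90.35164642333984), 9.396307945251465)
```

View pics/w3.png

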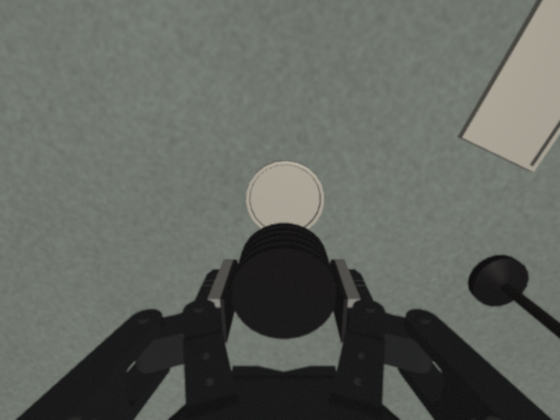

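The load is held at (285,285), with its tray just ahead at (286,198). The bright threshold took in bench pixels, so I'll fit the tray again.

Run:
```python
from h import *
from scipy.optimize import least_squares
im=grab("wrist");P=world(im);f=im["frame"].astype(int)
m=((f.min(-1)>150)&(P[...,2]<.015)).astype(np.uint8)
m=cv2.morphologyEx(m,cv2.MORPH_OPEN,np.ones((3,3)))
n,l,st,c=cv2.connectedComponentsWithStats(m)
k=l[195,286];print(st[k]); cn=max(cv2.findContours((l==k).astype(np.uint8),0,1)[0],key=len)[:,0]
q=P[cn[:,1],cn[:,0]]; q=q[cn[:,1]<215]; q=q[np.isfinite(q[:,0])&(q[:,2]<.02)]
r=least_squares(lambda p:np.hypot(q[:,0]-p[0],q[:,1]-p[1])-p[2],[.43,-.277,.038],loss="soft_l1",f_scale=.001);print(len(q),r.x,np.median(q[:,2]))
```

```text
[     0      0    560    420 234943]
984 [ 0.4456623  -0.42655759  0.34516607] 0.00107465615579741
```

Run:
```python
from h import *
from scipy.optimize import least_squares
im=grab("wrist");P=world(im);f=im["frame"].astype(int)
print(f[195,286],f[150,200])
m=(f.sum(-1)>(f[195,286].sum()+f[150,200].sum())/2).astype(np.uint8)
n,l,st,c=cv2.connectedComponentsWithStats(m)
k=l[195,286];print(st[k]); cn=max(cv2.findContours((l==k).astype(np.uint8),0,1)[0],key=len)[:,0]
q=P[cn[:,1],cn[:,0]]; q=q[cn[:,1]<215]; q=q[np.isfinite(q[:,0])&(q[:,2]<.02)]
r=least_squares(lambda p:np.hypot(q[:,0]-p[0],q[:,1]-p[1])-p[2],[.43,-.277,.038],loss="soft_l1",f_scale=.001);print(len(q),r.x,np.median(q[:,2]))
```

```text
[169 163 149] [111 117 109]
[ 246  161   78   67 3992]
248 [ 0.43032679 -0.27519706  0.03624054] 0.008426841291415244
```

>>> move_arm(
  motion=[
    [[0, 0, 0.3], [0, 0, 0]],
    [[0, 0, 0.4], [0, 0, 0]],
    [[0, 0, 0.4], [0, 0, 0]],
    [[0, 0, 0.4], [0, 0, 0]],
    [[0, 0, 0.4], [0, 0, 0]],
    [[0, 0, 0.3], [0, 0, 0]],
    [[0, 0, 0.2], [0, 0, 0]],
    [[0, 0, 0.1], [0, 0, 0]],
    [[0, 0, 0.1], [0, 0, 0]],
    [[0, 0, 0.03], [0, 0, 0]],
    [[0, 0, 0], [0, 0, 0]],
    [[0, 0, 0], [0, 0, 0]],
  ],
)

```text
time_s: 18.2
position: [0.4307, -0.2771, 0.0322]
tool_rot: [[-0.139, 0.99, 0.001], [0.99, 0.139, -0.001], [-0.001, 0.0, -1.0]]
ft_force: [0.3, -0.4, -0.5]
grip_width: 0.049
gripper_force: 41.7
```

>>> move_arm(
  motion=[
    [[0, 0, 0.02], [0, 0, 0]],
    [[0, 0, 0.01], [0, 0, 0]],
    [[0, 0, 0], [0, 0, 0]],
    [[0, 0, 0], [0, 0, 0]],
  ],
)

```text
time_s: 18.6
position: [0.4306, -0.2769, 0.0304]
tool_rot: [[-0.139, 0.99, 0.0], [0.99, 0.139, -0.0], [-0.0, 0.0, -1.0]]
ft_force: [0.4, 0.5, -0.5]
grip_width: 0.0483
gripper_force: 41.7
```

>>> move_arm(
  motion=[
    [[0, 0, 0.01], [0, 0, 0]],
    [[0, 0, 0], [0, 0, 0]],
    [[0, 0, 0], [0, 0, 0]],
  ],
)

```text
time_s: 18.9
position: [0.4306, -0.2769, 0.0298]
tool_rot: [[-0.139, 0.99, -0.0], [0.99, 0.139, 0.0], [0.0, -0.0, -1.0]]
ft_force: [0.4, 0.2, -1.4]
grip_width: 0.0484
gripper_force: 41.7
```

>>> move_arm(
  motion=[
    [[0, 0, 0.02], [0, 0, 0]],
    [[0, 0, 0], [0, 0, 0]],
    [[0, 0, 0], [0, 0, 0]],
  ],
)

```text
time_s: 19.2
position: [0.4306, -0.277, 0.029]
tool_rot: [[-0.139, 0.99, 0.0], [0.99, 0.139, -0.0], [-0.0, 0.0, -1.0]]
ft_force: [-1.2, -0.2, 3.1]
grip_width: 0.0489
gripper_force: 42.2
```

>>> move_arm(
  motion=[
    [[0, 0, 0.01], [0, 0, 0]],
    [[0, 0, 0], [0, 0, 0]],
    [[0, 0, 0], [0, 0, 0]],
  ],
)

```text
time_s: 19.5
position: [0.4306, -0.277, 0.029]
tool_rot: [[-0.139, 0.99, 0.0], [0.99, 0.139, -0.001], [-0.001, 0.0, -1.0]]
ft_force: [-2.3, 1.9, 9.1]
grip_width: 0.0486
gripper_force: 42.9
```

>>> move_arm(
  motion=[
    [[0, 0, 0], [0, 0, 0]],
    [[0, 0, 0], [0, 0, 0]],
    [[0, 0, 0], [0, 0, 0]],
    [[0, 0, 0], [0, 0, 0]],
    [[0, 0, 0], [0, 0, 0]],
    [[0, 0, 0], [0, 0, 0]],
  ],
  claw=0,
)

```text
time_s: 20.1
position: [0.4305, -0.2769, 0.0283]
tool_rot: [[-0.139, 0.99, -0.0], [0.99, 0.139, 0.0], [0.0, -0.0, -1.0]]
ft_force: [0.1, -0.3, 0.3]
grip_width: 0.0854
gripper_force: 0.0
```

>>> move_arm(
  motion=[
    [[0, 0, -0.2], [0, 0, 0]],
    [[0, 0, -0.4], [0, 0, 0]],
    [[0, 0, -0.6], [0, 0, 0]],
    [[0, 0, -0.6], [0, 0, 0]],
    [[0, 0, -0.6], [0, 0, 0]],
    [[0, 0, -0.4], [0, 0, 0]],
    [[0, 0, 0], [0, 0, 0]],
    [[0, 0, 0], [0, 0, 0]],
  ],
)

```text
time_s: 20.9
position: [0.4304, -0.2767, 0.1685]
tool_rot: [[-0.139, 0.99, 0.0], [0.99, 0.139, -0.0], [-0.0, 0.0, -1.0]]
ft_force: [-0.3, -0.9, -0.4]
grip_width: 0.0857
gripper_force: 0.0
```

Run:
```python
from h import *
rects([("load",.4305,-.2767,.05,.05,.025,.045)])
rects([("amp",.442,.033,.04,.07,.06,.074)],"top")
plan(.4415,.0327,.17,7.6)
```

```text
load 2338 [ 429.7 -277.9] [48.7 50.2] 9.8 z 35.9
amp 126 [464.1  37.9] [23.6 93.6] 20.3 z 67.2
t 21.0 pos [ 430.2 -276.6  167.5] tooly 8.0 w 85.2 q6 -54.0
 turn units [-0.007 -0.01   0.05 ]  then shift units (new tool axes) [ 6.101  1.043 -0.049]
```

>>> move_arm(
  motion=[
    [[0.508, 0.087, 0], [0, 0, 0.05]],
    [[0.508, 0.087, 0], [0, 0, 0]],
    [[0.508, 0.087, 0], [0, 0, 0]],
    [[0.508, 0.087, 0], [0, 0, 0]],
    [[0.508, 0.087, 0], [0, 0, 0]],
    [[0.508, 0.087, 0], [0, 0, 0]],
    [[0.508, 0.087, 0], [0, 0, 0]],
    [[0.508, 0.087, 0], [0, 0, 0]],
    [[0.508, 0.087, 0], [0, 0, 0]],
    [[0.508, 0.087, 0], [0, 0, 0]],
    [[0.508, 0.087, 0], [0, 0, 0]],
    [[0.508, 0.087, 0], [0, 0, 0]],
    [[0, 0, 0], [0, 0, 0]],
    [[0, 0, 0], [0, 0, 0]],
    [[0, 0, 0], [0, 0, 0]],
  ],
)

```text
time_s: 22.5
position: [0.4417, 0.0315, 0.1679]
tool_rot: [[-0.132, 0.991, -0.001], [0.991, 0.132, 0.0], [0.0, -0.001, -1.0]]
ft_force: [-0.9, -0.3, -0.3]
grip_width: 0.0855
gripper_force: 0.0
```

Run:
```python
from h import *
rects([("amp",.442,.033,.045,.07,.06,.076)],png="w4.png")
plan(.4418,.0327,.061,7.6)
```

```text
amp 3906 [441.8  32.1] [54.2 92.2] 7.6 z 68.7
t 22.55 pos [441.8  31.4 168. ] tooly 7.5 w 85.7 q6 -18.9
 turn units [-0.005 -0.001 -0.007]  then shift units (new tool axes) [0.026 0.004 2.14 ]
```

View pics/w4.png

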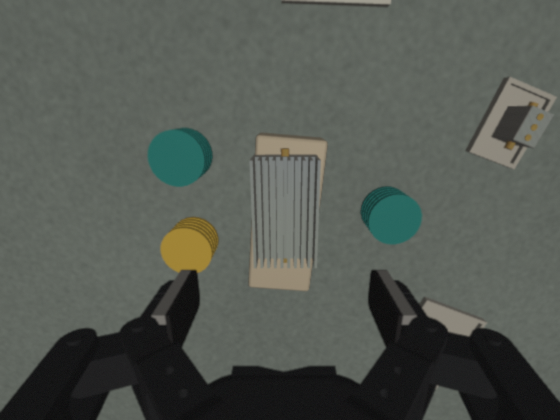

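The amplifier is at (285,210), lying at 7.6° on the radio, and the look-alikes are clear of the fingers. The filter sits in its tray at (525,125).

>>> move_arm(
  motion=[
    [[0.02, 0, 0.4], [0, 0, 0]],
    [[0, 0, 0.4], [0, 0, 0]],
    [[0, 0, 0.4], [0, 0, 0]],
    [[0, 0, 0.4], [0, 0, 0]],
    [[0, 0, 0.3], [0, 0, 0]],
    [[0, 0, 0.15], [0, 0, 0]],
    [[0, 0, 0.09], [0, 0, 0]],
    [[0, 0, 0], [0, 0, 0]],
    [[0, 0, 0], [0, 0, 0]],
  ],
)

```text
time_s: 23.45
position: [0.442, 0.0329, 0.0618]
tool_rot: [[-0.132, 0.991, 0.001], [0.991, 0.132, -0.0], [-0.0, 0.001, -1.0]]
ft_force: [-0.3, 0.5, 0.7]
grip_width: 0.0853
gripper_force: 0.0
```

>>> move_arm(
  motion=[
    [[0, 0, 0], [0, 0, 0]],
    [[0, 0, 0], [0, 0, 0]],
    [[0, 0, 0], [0, 0, 0]],
    [[0, 0, 0], [0, 0, 0]],
    [[0, 0, 0], [0, 0, 0]],
    [[0, 0, 0], [0, 0, 0]],
    [[0, 0, 0], [0, 0, 0]],
    [[0, 0, 0], [0, 0, 0]],
  ],
  claw=1,
  force=50,
)

```text
time_s: 24.25
position: [0.442, 0.0331, 0.062]
tool_rot: [[-0.132, 0.991, 0.001], [0.991, 0.132, -0.0], [-0.0, 0.001, -1.0]]
ft_force: [-1.0, -0.2, 6.5]
grip_width: 0.0533
gripper_force: 52.9
```

>>> move_arm(
  motion=[
    [[0, 0, -0.1], [0, 0, 0]],
    [[0, 0, -0.2], [0, 0, 0]],
    [[0, 0, -0.3], [0, 0, 0]],
    [[0, 0, -0.4], [0, 0, 0]],
    [[0, 0, -0.4], [0, 0, 0]],
    [[0, 0, -0.2], [0, 0, 0]],
    [[0, 0, 0], [0, 0, 0]],
    [[0, 0, 0], [0, 0, 0]],
  ],
)

```text
time_s: 25.05
position: [0.4413, 0.0332, 0.1409]
tool_rot: [[-0.132, 0.991, -0.001], [0.991, 0.132, 0.0], [0.0, -0.001, -1.0]]
ft_force: [-0.8, 0.4, -3.4]
grip_width: 0.0532
gripper_force: 53.9
```

```bash
python3 -c "
from h import *
plan(.6413,-.1415,.14,-14.9)"
```

```text
t 25.05 pos [441.3  33.2 140.9] tooly 7.6 w 53.2 q6 -18.7
 turn units [-6.000e-03 -1.000e-03  2.812e+00]  then shift units (new tool axes) [-2.348  4.764  0.018]
```

>>> move_arm(
  motion=[
    [[0, 0, 0], [0, 0, 0.703]],
    [[0, 0, 0], [0, 0, 0.703]],
    [[0, 0, 0], [0, 0, 0.703]],
    [[0, 0, 0], [0, 0, 0.703]],
    [[-0.196, 0.397, 0], [0, 0, 0]],
    [[-0.196, 0.397, 0], [0, 0, 0]],
    [[-0.196, 0.397, 0], [0, 0, 0]],
    [[-0.196, 0.397, 0], [0, 0, 0]],
    [[-0.196, 0.397, 0], [0, 0, 0]],
    [[-0.196, 0.397, 0], [0, 0, 0]],
    [[-0.196, 0.397, 0], [0, 0, 0]],
    [[-0.196, 0.397, 0], [0, 0, 0]],
    [[-0.196, 0.397, 0], [0, 0, 0]],
    [[-0.196, 0.397, 0], [0, 0, 0]],
    [[-0.196, 0.397, 0], [0, 0, 0]],
    [[-0.196, 0.397, 0], [0, 0, 0]],
    [[0, 0, 0], [0, 0, 0]],
    [[0, 0, 0], [0, 0, 0]],
    [[0, 0, 0], [0, 0, 0]],
  ],
)

```text
time_s: 26.95
position: [0.6409, -0.1411, 0.1404]
tool_rot: [[0.257, 0.966, -0.002], [0.966, -0.257, 0.001], [0.0, -0.002, -1.0]]
ft_force: [0.4, 0.9, -3.2]
grip_width: 0.0531
gripper_force: 54.0
```

Run:
```python
from h import *
plan(.6413,-.1415,.032,-14.9)
im=grab("wrist");save(im,"w5.png");P=world(im);f=im["frame"].astype(int)
m=((f.sum(-1)>415)&(P[...,2]<.015)&(P[...,2]>-.01)&(abs(P[...,0]-.6413)<.07)&(abs(P[...,1]+.1415)<.1)).astype(np.uint8)
m=cv2.morphologyEx(m,cv2.MORPH_OPEN,np.ones((3,3)))>0
q=P[m];print(len(q));print(cv2.minAreaRect((q[:,:2]*1000).astype(np.float32)))
q=P[(P[...,2]>.02)&(P[...,2]<.13)&(abs(P[...,0]-.6413)<.09)&(abs(P[...,1]+.1415)<.1)]
```

```text
t 26.95 pos [ 640.9 -141.1  140.4] tooly -14.9 w 53.1 q6 -7.9
 turn units [-0.015 -0.003  0.003]  then shift units (new tool axes) [-0.005  0.009  2.169]
4189
((651.1005249023438, -100.36465454101562), (45.39229202270508, 80.58970642089844), 75.050048828125)
```

View pics/w5.png

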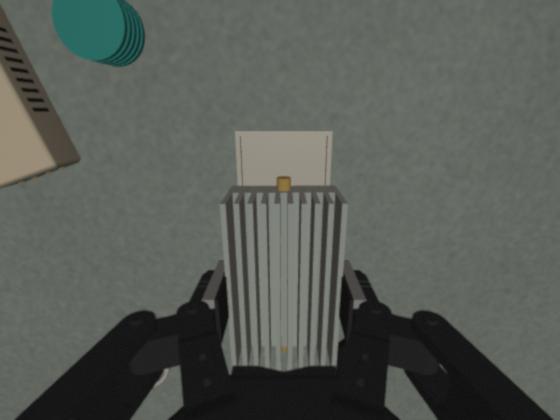

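The amplifier is square over its tray, which shows at (284,165); the centre agrees within about 1 mm.

>>> move_arm(
  motion=[
    [[0, 0, 0.2], [0, 0, 0]],
    [[0, 0, 0.4], [0, 0, 0]],
    [[0, 0, 0.4], [0, 0, 0]],
    [[0, 0, 0.4], [0, 0, 0]],
    [[0, 0, 0.3], [0, 0, 0]],
    [[0, 0, 0.2], [0, 0, 0]],
    [[0, 0, 0.1], [0, 0, 0]],
    [[0, 0, 0.1], [0, 0, 0]],
    [[0, 0, 0.06], [0, 0, 0]],
    [[0, 0, 0], [0, 0, 0]],
    [[0, 0, 0], [0, 0, 0]],
  ],
)

```text
time_s: 28.1
position: [0.6418, -0.1418, 0.0338]
tool_rot: [[0.257, 0.966, 0.001], [0.966, -0.257, -0.0], [-0.0, 0.001, -1.0]]
ft_force: [1.4, -0.6, -4.6]
grip_width: 0.0529
gripper_force: 54.1
```

>>> move_arm(
  motion=[
    [[0, 0, 0.02], [0, 0, 0]],
    [[0, 0, 0.01], [0, 0, 0]],
    [[0, 0, 0], [0, 0, 0]],
    [[0, 0, 0], [0, 0, 0]],
  ],
)

```text
time_s: 28.5
position: [0.6417, -0.1418, 0.0319]
tool_rot: [[0.257, 0.966, 0.0], [0.966, -0.257, -0.0], [-0.0, 0.0, -1.0]]
ft_force: [-0.1, 0.6, -3.8]
grip_width: 0.053
gripper_force: 54.1
```

>>> move_arm(
  motion=[
    [[0, 0, 0.02], [0, 0, 0]],
    [[0, 0, 0], [0, 0, 0]],
    [[0, 0, 0], [0, 0, 0]],
  ],
)

```text
time_s: 28.8
position: [0.6416, -0.1418, 0.0308]
tool_rot: [[0.257, 0.966, -0.0], [0.966, -0.257, 0.0], [0.0, -0.0, -1.0]]
ft_force: [-0.5, 0.6, -5.1]
grip_width: 0.0531
gripper_force: 54.1
```

>>> move_arm(
  motion=[
    [[0, 0, 0.02], [0, 0, 0]],
    [[0, 0, 0], [0, 0, 0]],
    [[0, 0, 0], [0, 0, 0]],
  ],
)

```text
time_s: 29.1
position: [0.6416, -0.1418, 0.0298]
tool_rot: [[0.257, 0.966, -0.0], [0.966, -0.257, 0.0], [0.0, -0.0, -1.0]]
ft_force: [-0.5, -0.9, -3.0]
grip_width: 0.0531
gripper_force: 54.1
```

>>> move_arm(
  motion=[
    [[0, 0, 0.02], [0, 0, 0]],
    [[0, 0, 0], [0, 0, 0]],
    [[0, 0, 0], [0, 0, 0]],
  ],
)

```text
time_s: 29.4
position: [0.6417, -0.1418, 0.0291]
tool_rot: [[0.257, 0.966, 0.0], [0.966, -0.257, -0.0], [-0.0, 0.0, -1.0]]
ft_force: [-1.2, 0.6, 0.0]
grip_width: 0.0528
gripper_force: 54.5
```

Touching; one last half millimetre, then release.

>>> move_arm(
  motion=[
    [[0, 0, 0.01], [0, 0, 0]],
    [[0, 0, 0], [0, 0, 0]],
    [[0, 0, 0], [0, 0, 0]],
  ],
)

```text
time_s: 29.7
position: [0.6417, -0.1418, 0.0291]
tool_rot: [[0.257, 0.966, 0.001], [0.966, -0.257, -0.0], [-0.0, 0.001, -1.0]]
ft_force: [-2.6, 0.8, 5.3]
grip_width: 0.0531
gripper_force: 55.0
```

>>> move_arm(
  motion=[
    [[0, 0, 0], [0, 0, 0]],
    [[0, 0, 0], [0, 0, 0]],
    [[0, 0, 0], [0, 0, 0]],
    [[0, 0, 0], [0, 0, 0]],
    [[0, 0, 0], [0, 0, 0]],
    [[0, 0, 0], [0, 0, 0]],
  ],
  claw=0,
)

```text
time_s: 30.3
position: [0.6416, -0.1418, 0.0283]
tool_rot: [[0.257, 0.966, -0.0], [0.966, -0.257, 0.0], [0.0, -0.0, -1.0]]
ft_force: [-0.8, 0.3, 0.6]
grip_width: 0.0855
gripper_force: 0.0
```

>>> move_arm(
  motion=[
    [[0, 0, -0.2], [0, 0, 0]],
    [[0, 0, -0.4], [0, 0, 0]],
    [[0, 0, -0.6], [0, 0, 0]],
    [[0, 0, -0.6], [0, 0, 0]],
    [[0, 0, -0.6], [0, 0, 0]],
    [[0, 0, -0.4], [0, 0, 0]],
    [[0, 0, 0], [0, 0, 0]],
    [[0, 0, 0], [0, 0, 0]],
  ],
)

```text
time_s: 31.1
position: [0.6414, -0.1417, 0.1684]
tool_rot: [[0.257, 0.966, 0.0], [0.966, -0.257, -0.0], [-0.0, 0.0, -1.0]]
ft_force: [0.0, -0.2, -0.9]
grip_width: 0.0854
gripper_force: 0.0
```

Run:
```python
from h import *
rects([("amp",.6415,-.1415,.06,.07,.029,.045)])
rects([("radio",.443,.018,.045,.09,.028,.045)],"top")
plan(.443,.018,.15,2.9)
```

```text
amp 2922 [ 641.2 -142.6] [91.7 54. ] 75.2 z 35.8
radio 0
t 31.2 pos [ 641.1 -141.6  167.1] tooly -14.9 w 85.4 q6 -7.9
 turn units [-0.016 -0.005 -2.225]  then shift units (new tool axes) [ 3.388 -3.796  0.342]
```

>>> move_arm(
  motion=[
    [[0, 0, 0], [0, 0, -0.742]],
    [[0, 0, 0], [0, 0, -0.742]],
    [[0, 0, 0], [0, 0, -0.742]],
    [[0.282, -0.316, 0], [0, 0, 0]],
    [[0.282, -0.316, 0], [0, 0, 0]],
    [[0.282, -0.316, 0], [0, 0, 0]],
    [[0.282, -0.316, 0], [0, 0, 0]],
    [[0.282, -0.316, 0], [0, 0, 0]],
    [[0.282, -0.316, 0], [0, 0, 0]],
    [[0.282, -0.316, 0], [0, 0, 0]],
    [[0.282, -0.316, 0], [0, 0, 0]],
    [[0.282, -0.316, 0], [0, 0, 0]],
    [[0.282, -0.316, 0], [0, 0, 0]],
    [[0.282, -0.316, 0], [0, 0, 0]],
    [[0.282, -0.316, 0], [0, 0, 0]],
    [[0, 0, 0], [0, 0, 0]],
    [[0, 0, 0], [0, 0, 0]],
    [[0, 0, 0], [0, 0, 0]],
  ],
)

```text
time_s: 33.0
position: [0.4444, 0.0171, 0.1681]
tool_rot: [[-0.05, 0.999, -0.0], [0.999, 0.05, -0.0], [-0.0, -0.0, -1.0]]
ft_force: [-0.3, 0.3, 0.6]
grip_width: 0.0854
gripper_force: 0.0
```

Run:
```python
from h import *
rects([("radio",.443,.018,.045,.1,.031,.044)],png="w6.png")
plan(.443,.018,.026,2.9)
```

```text
radio 10706 [443.5  17.4] [ 62.1 149.6] 2.8 z 36.8
t 33.05 pos [444.3  17.  168.1] tooly 2.9 w 85.3 q6 -16.0
 turn units [-0.001  0.    -0.002]  then shift units (new tool axes) [ 0.021 -0.025  2.841]
```

View pics/w6.png

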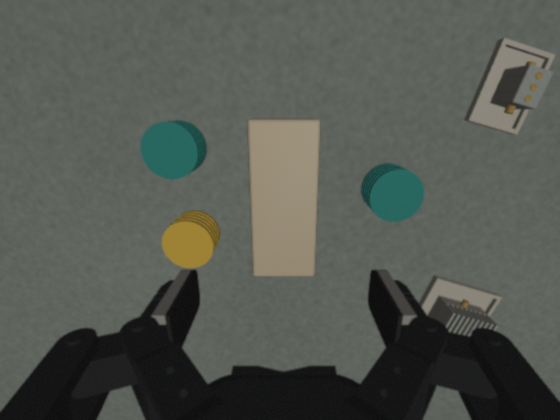

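The radio is at (284,198), clear of the look-alikes on both sides, and measures 62 x 150 mm.

>>> move_arm(
  motion=[
    [[0.01, -0.015, 0.3], [0, 0, 0]],
    [[0, 0, 0.4], [0, 0, 0]],
    [[0, 0, 0.4], [0, 0, 0]],
    [[0, 0, 0.4], [0, 0, 0]],
    [[0, 0, 0.4], [0, 0, 0]],
    [[0, 0, 0.4], [0, 0, 0]],
    [[0, 0, 0.3], [0, 0, 0]],
    [[0, 0, 0.15], [0, 0, 0]],
    [[0, 0, 0.09], [0, 0, 0]],
    [[0, 0, 0], [0, 0, 0]],
    [[0, 0, 0], [0, 0, 0]],
  ],
)

```text
time_s: 34.15
position: [0.4433, 0.0179, 0.0268]
tool_rot: [[-0.051, 0.999, 0.001], [0.999, 0.051, -0.0], [-0.0, 0.001, -1.0]]
ft_force: [-0.2, 0.7, -0.7]
grip_width: 0.0853
gripper_force: 0.0
```

>>> move_arm(
  motion=[
    [[0, 0, 0], [0, 0, 0]],
    [[0, 0, 0], [0, 0, 0]],
    [[0, 0, 0], [0, 0, 0]],
    [[0, 0, 0], [0, 0, 0]],
    [[0, 0, 0], [0, 0, 0]],
    [[0, 0, 0], [0, 0, 0]],
    [[0, 0, 0], [0, 0, 0]],
    [[0, 0, 0], [0, 0, 0]],
  ],
  claw=1,
  force=60,
)

```text
time_s: 34.95
position: [0.4435, 0.0179, 0.0272]
tool_rot: [[-0.051, 0.999, 0.002], [0.999, 0.051, -0.0], [-0.001, 0.002, -1.0]]
ft_force: [-0.6, -0.2, 8.6]
grip_width: 0.0609
gripper_force: 65.6
```

>>> move_arm(
  motion=[
    [[0, 0, -0.1], [0, 0, 0]],
    [[0, 0, -0.2], [0, 0, 0]],
    [[0, 0, -0.3], [0, 0, 0]],
    [[0, 0, -0.4], [0, 0, 0]],
    [[0, 0, -0.4], [0, 0, 0]],
    [[0, 0, -0.2], [0, 0, 0]],
    [[0, 0, 0], [0, 0, 0]],
    [[0, 0, 0], [0, 0, 0]],
  ],
)

```text
time_s: 35.75
position: [0.4425, 0.0181, 0.1059]
tool_rot: [[-0.051, 0.999, -0.001], [0.999, 0.051, 0.0], [0.0, -0.001, -1.0]]
ft_force: [-0.6, 0.1, -5.9]
grip_width: 0.0608
gripper_force: 67.2
```

```bash
python3 -c "
from h import *
plan(.4531,.2932,.1,6.1)"
```

```text
t 35.75 pos [442.5  18.1 105.9] tooly 2.9 w 60.8 q6 -16.0
 turn units [-0.006 -0.002 -0.398]  then shift units (new tool axes) [5.448 0.795 0.118]
```

>>> move_arm(
  motion=[
    [[0, 0, 0], [0, 0, -0.2]],
    [[0, 0, 0], [0, 0, -0.2]],
    [[0.389, 0.057, 0], [0, 0, 0]],
    [[0.389, 0.057, 0], [0, 0, 0]],
    [[0.389, 0.057, 0], [0, 0, 0]],
    [[0.389, 0.057, 0], [0, 0, 0]],
    [[0.389, 0.057, 0], [0, 0, 0]],
    [[0.389, 0.057, 0], [0, 0, 0]],
    [[0.389, 0.057, 0], [0, 0, 0]],
    [[0.389, 0.057, 0], [0, 0, 0]],
    [[0.389, 0.057, 0], [0, 0, 0]],
    [[0.389, 0.057, 0], [0, 0, 0]],
    [[0.389, 0.057, 0], [0, 0, 0]],
    [[0.389, 0.057, 0], [0, 0, 0]],
    [[0.389, 0.057, 0], [0, 0, 0]],
    [[0.389, 0.057, 0], [0, 0, 0]],
    [[0, 0, 0], [0, 0, 0]],
    [[0, 0, 0], [0, 0, 0]],
    [[0, 0, 0], [0, 0, 0]],
  ],
)

```text
time_s: 37.65
position: [0.4534, 0.2924, 0.1059]
tool_rot: [[-0.107, 0.994, -0.001], [0.994, 0.107, -0.001], [-0.0, -0.001, -1.0]]
ft_force: [0.2, 0.1, -4.5]
grip_width: 0.0611
gripper_force: 67.1
```

Run:
```python
from h import *
plan(.4531,.2932,.033,6.1)
im=grab("wrist");save(im,"w7.png");P=world(im);f=im["frame"].astype(int)
m=((f.sum(-1)>415)&(P[...,2]<.015)&(P[...,2]>-.01)&(abs(P[...,0]-.4531)<.07)&(abs(P[...,1]-.2932)<.11)).astype(np.uint8)
m=cv2.morphologyEx(m,cv2.MORPH_OPEN,np.ones((3,3)))>0
q=P[m];print(len(q));r=cv2.minAreaRect((q[:,:2]*1000).astype(np.float32));print(r,np.round(cv2.boxPoints(r)))
```

```text
t 37.65 pos [453.4 292.4 105.9] tooly 6.1 w 61.1 q6 14.1
 turn units [-0.008  0.003  0.002]  then shift units (new tool axes) [ 0.017 -0.004  1.458]
0
((0.0, 0.0), (0.0, 0.0), 0.0) [[0. 0.]
 [0. 0.]
 [0. 0.]
 [0. 0.]]
```

View pics/w7.png

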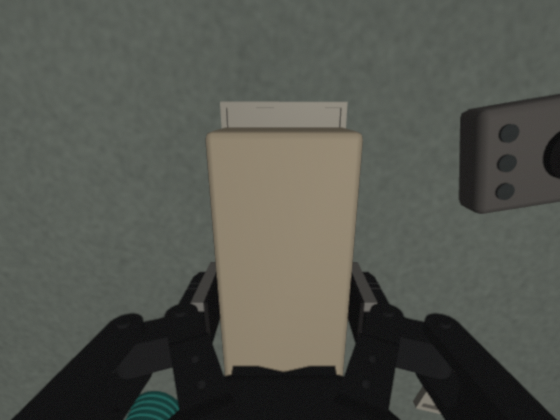

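The radio at (284,250) is centred and square over its tray, whose far end shows at (284,115). The meter at (520,150) is well clear.

>>> move_arm(
  motion=[
    [[0.01, 0, 0.2], [0, 0, 0]],
    [[0, 0, 0.3], [0, 0, 0]],
    [[0, 0, 0.3], [0, 0, 0]],
    [[0, 0, 0.2], [0, 0, 0]],
    [[0, 0, 0.2], [0, 0, 0]],
    [[0, 0, 0.1], [0, 0, 0]],
    [[0, 0, 0.08], [0, 0, 0]],
    [[0, 0, 0.06], [0, 0, 0]],
    [[0, 0, 0], [0, 0, 0]],
    [[0, 0, 0], [0, 0, 0]],
  ],
)

```text
time_s: 38.7
position: [0.4537, 0.2936, 0.0346]
tool_rot: [[-0.107, 0.994, 0.0], [0.994, 0.107, 0.0], [0.0, 0.0, -1.0]]
ft_force: [-0.2, -0.0, -3.9]
grip_width: 0.0607
gripper_force: 67.0
```

>>> move_arm(
  motion=[
    [[0, 0, 0.02], [0, 0, 0]],
    [[0, 0, 0.02], [0, 0, 0]],
    [[0, 0, 0], [0, 0, 0]],
    [[0, 0, 0], [0, 0, 0]],
  ],
)

```text
time_s: 39.1
position: [0.4535, 0.2935, 0.0323]
tool_rot: [[-0.107, 0.994, 0.0], [0.994, 0.107, -0.0], [-0.0, 0.0, -1.0]]
ft_force: [-0.2, 0.2, -4.6]
grip_width: 0.0607
gripper_force: 67.0
```

>>> move_arm(
  motion=[
    [[0, 0, 0.02], [0, 0, 0]],
    [[0, 0, 0], [0, 0, 0]],
    [[0, 0, 0], [0, 0, 0]],
  ],
)

```text
time_s: 39.4
position: [0.4535, 0.2935, 0.0313]
tool_rot: [[-0.106, 0.994, -0.0], [0.994, 0.106, -0.0], [-0.0, -0.0, -1.0]]
ft_force: [0.8, 0.4, -4.8]
grip_width: 0.0605
gripper_force: 67.1
```

>>> move_arm(
  motion=[
    [[0, 0, 0.02], [0, 0, 0]],
    [[0, 0, 0], [0, 0, 0]],
    [[0, 0, 0], [0, 0, 0]],
  ],
)

```text
time_s: 39.7
position: [0.4536, 0.2935, 0.0304]
tool_rot: [[-0.106, 0.994, 0.0], [0.994, 0.106, 0.0], [0.0, 0.0, -1.0]]
ft_force: [0.5, -1.1, -3.7]
grip_width: 0.061
gripper_force: 67.1
```

>>> move_arm(
  motion=[
    [[0, 0, 0.01], [0, 0, 0]],
    [[0, 0, 0], [0, 0, 0]],
    [[0, 0, 0], [0, 0, 0]],
  ],
)

```text
time_s: 40.0
position: [0.4536, 0.2936, 0.0303]
tool_rot: [[-0.107, 0.994, 0.001], [0.994, 0.107, 0.0], [0.0, 0.001, -1.0]]
ft_force: [-2.8, -1.1, 5.4]
grip_width: 0.0607
gripper_force: 68.2
```

Contact with the floor; release and retreat.

>>> move_arm(
  motion=[
    [[0, 0, 0], [0, 0, 0]],
    [[0, 0, 0], [0, 0, 0]],
    [[0, 0, 0], [0, 0, 0]],
    [[0, 0, 0], [0, 0, 0]],
    [[0, 0, 0], [0, 0, 0]],
    [[0, 0, 0], [0, 0, 0]],
  ],
  claw=0,
)

```text
time_s: 40.6
position: [0.4535, 0.2935, 0.0298]
tool_rot: [[-0.107, 0.994, 0.0], [0.994, 0.107, -0.0], [-0.0, 0.0, -1.0]]
ft_force: [-0.1, -0.2, -0.0]
grip_width: 0.0854
gripper_force: 0.0
```

>>> move_arm(
  motion=[
    [[0, 0, -0.2], [0, 0, 0]],
    [[0, 0, -0.4], [0, 0, 0]],
    [[0, 0, -0.6], [0, 0, 0]],
    [[0, 0, -0.6], [0, 0, 0]],
    [[0, 0, -0.6], [0, 0, 0]],
    [[0, 0, -0.6], [0, 0, 0]],
    [[0, 0, -0.6], [0, 0, 0]],
    [[0, 0, -0.4], [0, 0, 0]],
    [[0, 0, 0], [0, 0, 0]],
    [[0, 0, 0], [0, 0, 0]],
    [[0, 0, 0], [0, 0, 0]],
  ],
)

```text
time_s: 41.7
position: [0.453, 0.2934, 0.2289]
tool_rot: [[-0.107, 0.994, -0.002], [0.994, 0.107, -0.001], [-0.0, -0.002, -1.0]]
ft_force: [0.2, -0.4, -0.1]
grip_width: 0.0851
gripper_force: 0.0
```

Run:
```python
from h import *
rects([("radio",.4535,.293,.06,.1,.031,.047)])
rects([("filter",.643,.13,.04,.05,.025,.042),("load",.4305,-.2767,.05,.05,.025,.045),("amp",.6415,-.1415,.06,.07,.029,.045),("radio",.4535,.293,.06,.1,.031,.047),("meter",.65,.37,.1,.1,.015,.06)],"top")
rects([("ant",.671,-.335,.06,.06,.015,.12)],"scene","s1.png")
```

```text
radio 7490 [452.8 293.6] [ 62.1 148.7] 6.0 z 39.8
filter 83 [641.4 128.2] [27.2 22.8] 77.9 z 32.0
load 254 [ 429.1 -277. ] [46.8 46.3] 64.1 z 34.3
amp 473 [ 640.5 -142.3] [92.5 55.8] 75.0 z 33.7
radio 829 [454.4 267.2] [ 62.9 101.2] 6.1 z 38.4
meter 1069 [649.2 370.4] [145.3  75.7] 17.5 z 30.1
ant 398 [ 678.7 -336.2] [49.9 45. ] 1.6 z 18.9
```

View pics/s1.png

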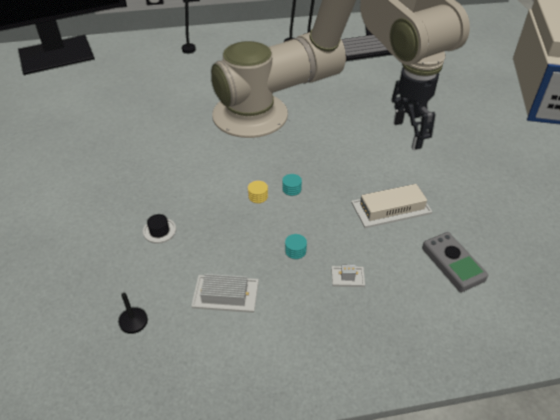

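All four modules rest in their trays: load (158,228), amplifier (225,290), filter (348,273) and radio (393,202). The meter and antenna have not moved and the arm is clear.

```bash
python3 -c "
from rig import env
print(env.close_job())"
```

```text
the job is handed in; nothing more can be done
None
```

The job is handed in: filter, load, amplifier and radio were set in their trays in that order, each measured within about 3 mm of its tray's centre, and the meter and antenna were left where they were; no verdict was returned.

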